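# Trace the drip-station weld with a probe pen

## Task

Take the probe pen out of its stand and check the weld in the corner where the drip station's pan meets its splash guard: starting at the end away from the drain pipe, draw the pen's tip along the whole seam to the drain end, under the nozzle rail, keeping it lightly on the pan floor in the corner all the way, slowly (about 2 cm per second). Then hang the pen back upright in its stand, resting on its collar, and let go; leave the bottles and the other things on the bench where they are.

Things in the scene. Friction and masses are not known exactly. Their poses are not given: they have to be found in the camera images.
- station: Fixed stainless drip station, 250 x 120 mm. Origin on the bench right below the fold of its upright splash guard; x points to the robot, give or take 17 degrees, z up. The guard faces -x, away from the robot; its top is 57 mm above the bench. Its two straight wings meet in the fold and bend 12 degrees each to -x. The seam is the inside corner where the pan floor meets the guard's front face.
- rail (a point): Under-side centre of the station's rigid nozzle rail, at the fold. The rail runs along both wings, 8 to 26 mm in front of the guard face and 56 to 66 mm above the seam points (hose stubs on it up to 82 mm; end brackets 112 mm either side of the fold). The pen gets into the corner only from in front, under the rail, its handle leaning to the station's -x, 30 to 48 degrees from vertical.
- pan: The station's shallow steel pan (origin and axes as the station): rigid floor 215 mm wide (y), 95 mm deep, front lip 96 mm before the fold, 11 mm above the seam points; drain pipe at its +y end. The floor is as high as the seam points (within 1 mm) at seam_0 and falls straight towards the drain by an unmeasured amount, new every time: 3 to 9 mm lower at seam_8. It must be felt.
- pen: Probe pen, rigid, 130 mm long, about 90 g. Origin at the end of its tip, z towards its handle. Steel shank 8 mm in diameter with a ball end (radius 4 mm) up to z 80 mm; black collar 28 mm in diameter, z 80 to 85 mm; black square handle 20 x 20 mm, z 85 to 130 mm (flats along x and y). Starts upright in its stand.
- pen_stand: Grey pen stand fixed to the bench, left or right of the station, base 70 x 70 mm; origin under its centre. Its top plate, 64 x 64 mm, has a square 18 mm through hole, in which the pen hangs by its collar: tip then 15 mm, handle 100 to 145 mm above the bench, flats along the stand's x and y.
- stand_hole (a point): Centre of the hole at the upper face of the stand's top plate, 95 mm above the bench.
- seam_0 (a point): Point on the foot line of the guard's front face: the start of the seam to be traced, at the robot's left (station -y), the end away from the drain pipe; the nine points lie 20 mm apart along y of the station, 35 mm above the bench; the floor's true height there is lower by an unmeasured amount (see pan).
- seam_1 (a point): Point on the foot line of the guard's front face: next point along the seam; the nine points lie 20 mm apart along y of the station, 35 mm above the bench; the floor's true height there is lower by an unmeasured amount (see pan).
- seam_2 (a point): Point on the foot line of the guard's front face: next point along the seam; the nine points lie 20 mm apart along y of the station, 35 mm above the bench; the floor's true height there is lower by an unmeasured amount (see pan).
- seam_3 (a point): Point on the foot line of the guard's front face: next point along the seam; the nine points lie 20 mm apart along y of the station, 35 mm above the bench; the floor's true height there is lower by an unmeasured amount (see pan).
- seam_4 (a point): Point on the foot line of the guard's front face: at the guard's fold; the nine points lie 20 mm apart along y of the station, 35 mm above the bench; the floor's true height there is lower by an unmeasured amount (see pan).
- seam_5 (a point): Point on the foot line of the guard's front face: next point along the seam; the nine points lie 20 mm apart along y of the station, 35 mm above the bench; the floor's true height there is lower by an unmeasured amount (see pan).
- seam_6 (a point): Point on the foot line of the guard's front face: next point along the seam; the nine points lie 20 mm apart along y of the station, 35 mm above the bench; the floor's true height there is lower by an unmeasured amount (see pan).
- seam_7 (a point): Point on the foot line of the guard's front face: next point along the seam; the nine points lie 20 mm apart along y of the station, 35 mm above the bench; the floor's true height there is lower by an unmeasured amount (see pan).
- seam_8 (a point): Point on the foot line of the guard's front face: the end of the seam to be traced, at the drain pipe end (station +y); the nine points lie 20 mm apart along y of the station, 35 mm above the bench; the floor's true height there is lower by an unmeasured amount (see pan).
- bottle_a: Loose green spray bottle with a black top, 42 mm in diameter, 152 mm tall; origin under its centre. Leave alone.
- bottle_b: Loose green spray bottle with a black top, 42 mm in diameter, 152 mm tall; origin under its centre. Leave alone.
- bottle_c: Loose green spray bottle with a black top, 42 mm in diameter, 152 mm tall; origin under its centre. Leave alone.
- bottle_d: Loose green spray bottle with a black top, 42 mm in diameter, 152 mm tall; origin under its centre. Leave alone.
- cap_tub: Loose white open tub of black caps, 80 mm across, 55 mm tall; origin under its centre. It stands on the side where the pen stand is not. Leave alone.
- cap_disc: Loose black cap, 36 mm across, 14 mm tall, on the bench; origin under its centre. Leave alone.
- wood_block: Loose wooden block 40 x 60 x 35 mm on the bench; origin under its centre. Leave alone.

How it is judged:
On the way, in this order (a step that is already met when the one before it is completed fails the run):
1. the pen's tip touches the pan floor in the corner, within 8 mm (horizontally) of seam_0 (contact force between pen and pan above 0.4 N and horizontal distance between pen and seam_0 below 0.008 m), for 0.1 s.
2. the pen's tip touches the pan floor in the corner, within 8 mm (horizontally) of seam_1 (contact force between pen and pan above 0.4 N and horizontal distance between pen and seam_1 below 0.008 m), for 0.1 s.
3. the pen's tip touches the pan floor in the corner, within 8 mm (horizontally) of seam_2 (contact force between pen and pan above 0.4 N and horizontal distance between pen and seam_2 below 0.008 m), for 0.1 s.
4. the pen's tip touches the pan floor in the corner, within 8 mm (horizontally) of seam_3 (contact force between pen and pan above 0.4 N and horizontal distance between pen and seam_3 below 0.008 m), for 0.1 s.
5. the pen's tip touches the pan floor in the corner, within 8 mm (horizontally) of seam_4 (contact force between pen and pan above 0.4 N and horizontal distance between pen and seam_4 below 0.008 m), for 0.1 s.
6. the pen's tip touches the pan floor in the corner, within 8 mm (horizontally) of seam_5 (contact force between pen and pan above 0.4 N and horizontal distance between pen and seam_5 below 0.008 m), for 0.1 s.
7. the pen's tip touches the pan floor in the corner, within 8 mm (horizontally) of seam_6 (contact force between pen and pan above 0.4 N and horizontal distance between pen and seam_6 below 0.008 m), for 0.1 s.
8. the pen's tip touches the pan floor in the corner, within 8 mm (horizontally) of seam_7 (contact force between pen and pan above 0.4 N and horizontal distance between pen and seam_7 below 0.008 m), for 0.1 s.
9. the pen's tip touches the pan floor in the corner, within 8 mm (horizontally) of seam_8 (contact force between pen and pan above 0.4 N and horizontal distance between pen and seam_8 below 0.008 m), for 0.1 s.
At the end, for the whole second after the job is handed in: The pen hangs upright in its stand (tilt under 0.09 rad, tip 11 to 19 mm above the bench, within 10 mm of the hole's centre), at rest and released; every bottle, the tub, the cap and the block within 25 mm of where it started (horizontal distance between pen and stand_hole below 0.01 m and height (world z) of pen between 0.011 and 0.019 m and angle between pen's own z axis and vertical below 0.09 rad and linear speed of pen below 0.01 m/s and distance of each of bottle_a, bottle_b, bottle_c, bottle_d, cap_tub, cap_disc, wood_block from where it was at the start of the episode below 0.025 m); the robot touches nothing.
It fails at once if the pen presses on the station or its pan with more than 20 N (contact force between pen and station above 20 N).
It fails at once if the pen moves faster than 70 mm/s while it touches the pan (contact force between pen and pan above 0.4 N and linear speed of pen above 0.07 m/s).
It fails at once if a bottle, the tub, the cap or the block is moved by more than 40 mm (distance of any of bottle_a, bottle_b, bottle_c, bottle_d, cap_tub, cap_disc, wood_block from where it was at the start of the episode above 0.04 m).
It also fails if it takes over 72 s, if anything falls off the work surface, if the arm or the gripper's body presses on something with over 40 N, if the wrist force passes 120 N, or if a joint passes its speed limit or range.

## Robot

A 7-joint arm with a two-finger parallel gripper is mounted at the origin on the work surface. World frame = base frame: x ahead of the robot, y to its left, z up, the work surface at z = 0. Lengths are in m, angles in rad, forces in N, time in s.
With the tool pointing down it reaches from about 0.4 to 0.85 m from the base axis. Payload 4.5 kg.
Tool frame: the origin (TCP) lies midway between the tips of the shut fingers; the grasp point (between the pads) lies 19 mm behind it (bot.tcp_to_grasp is the distance from the TCP to the grasp point, in m); z points along the fingers, y is the line along which they close (so a half turn about z gives the same grasp; the last joint's range is limited). The gripper opens to 88 mm and grips with 3 to 60 N. Pads are 18 mm wide; open, the fingers measure 123 mm over their backs; the gripper's body (75 mm by 187 mm) begins 45 mm behind the grasp point.
Start: joints at [-1.242, 0.689, -0.195, 1.565, 0.157, 0.902, -0.215], TCP at [0.182, 0.598, 0.239] pointing down, gripper open.
Joint ranges: [-3.01, 3.01], [-0.46, 2.08], [-1.47, 1.51], [0.13, 2.56], [-1, 4.14], [0.04, 2.09], [-2.66, 2.66]. Speed limits (rad/s): [2.57, 2.57, 3.14, 3.14, 3.14, 3.14, 3.14].

## Interface

Orientations are given as a unit quaternion [x, y, z, w].
In Python, from cell import bot gives the robot as it stands. The module is installed in compiled form; this text tells all that it offers.
- The arm moves only by the tool move_arm, never from a script. Its argument "rows" is a list of rows, each a list of 5 numbers: the finger opening in m, from 0 to 0.0881, then the shift along the tool's x, y, z in m, then the turn about the tool's z in rad. A call has 1 to 5 rows; each row shifts and turns the commanded pose from where the row before left it, along the tool's axes as they then stand; what a row does not reach is not made up. A row lasts 1/10 s, in which the tool goes at most 50 mm and 8.59 degrees, less where a joint would pass 70% of its speed; a pose out of reach is approached as far as the arm can. A call with a gripper value outside its range is refused whole. The fingers move at their own pace and stop on an object; the grip force is fixed at half the most. Time passes only in rows, so rows that do not move let the fingers close. It gives the time, the measured TCP pose, the force, the opening and the grip force at its end, in the units of the state.
- bot.read_state(): the state, without advancing time (a new reading comes with each control period).
- bot.grab_frame(name): name is "scene" or "top" or "wrist"; returns a dict with "img" (480x640x3 uint8, blue, green, red), "mtx" (3x3 intrinsics, pixels), "R" (3x3) and "t" (3): a world point X has camera coordinates R X + t. Camera axes: x right, y down, z forward; pixel columns grow to the right and rows downward; lengths in m; the calibration is good to about 2 mm. A picture is of the moment at which its call begins. There is no depth.
- bot.finish_job(): hands the job in; it is judged then, once.
Trained networks look in the newest picture that a camera, given by its name, has taken for a name from the list of things; names that differ only in an ending like _2 or _b are one class to them, and where a whole thing is asked for, a point or a joint stands for the part that bears it (a point fixed in the world has none). Each returns a list of dicts, best first, with "conf" (0 to 1); they miss things now and then, are a little off and sometimes report something else, mostly with a low value. They report only what shows in the picture. A call takes as long as a camera call.
- bot.regions_of(camera, query): "mask" (480x640 bool, what is visible of it) and "pixel" ([column, row] in pixels, amid what is visible of it).
The state is a dict: "clock": time; "joint_positions": joint angles; "dq": joint speeds; "tau": joint torques, N m; "eef_pos": TCP position; "orientation": TCP orientation; "ft_force": force on the tool from outside, world axes, zero at the start; "wrist_torque": the same for the moment, N m; "width": finger opening in m; "grasp_force": force on a finger pad.
Only numpy, scipy, OpenCV 4.12 (cv2) and the standard library are available. Lean on these libraries where they do the work, as an engineer would, in place of code of your own. Each camera call takes 0.05 s, during which the arm holds its last target. There are 200 camera calls.

## Working session

There is one attempt and no reset: what is moved stays moved. The work goes in short steps, Python scripts to look and compute and a tool call to move; the robot and the scene stay as the last step left them, time stands still between calls to the robot, and variables do not carry over. Pictures are saved under pics/ and viewed, at most 10 in all, crops included, and the job is handed in when it is done.

Besides the shell and the picture viewer there is one more tool, called after "Emit:" as name(argument=value, ...) on one line, values as JSON. move_arm: Moves the arm, as the interface text tells. Its arguments: {"type":"object","properties":{"rows":{"type":"array","items":{"type":"array","items":{"type":"number"}}}},"required":["rows"]}

```bash
mkdir -p pics; cat > h.py <<'E'
import numpy as np, cv2
from scipy.spatial.transform import Rotation as Ro
from cell import bot
def px(f,X):
    c=f["R"]@np.asarray(X,float)+np.ravel(f["t"]); p=f["mtx"]@c; return p[:2]/p[2]
def ray(f,p):
    d=f["R"].T@np.linalg.solve(f["mtx"],[p[0],p[1],1.]); return -f["R"].T@np.ravel(f["t"]),d/np.linalg.norm(d)
def atz(f,p,z):
    c,d=ray(f,p); return c+d*(z-c[2])/d[2]
def tri(obs):
    A=0;b=0
    for f,p in obs:
        c,d=ray(f,p);M=np.eye(3)-np.outer(d,d);A=A+M;b=b+M@c
    X=np.linalg.solve(A,b); return X,[np.round(px(f,X)-p,1) for f,p in obs]
E
python3 - <<'E'
from h import *
s=bot.read_state(); print({k:np.round(v,3) for k,v in s.items()}, bot.tcp_to_grasp)
print(Ro.from_quat(s["orientation"]).as_matrix().round(3))
F={}
for c in("scene","top","wrist"):
    F[c]=bot.grab_frame(c); cv2.imwrite(f"pics/{c}0.png",F[c]["img"]); f=F[c]
    print(c,np.round(-f["R"].T@np.ravel(f["t"]),3),f["R"].round(2).tolist(),f["mtx"][0,0])
for c in("scene","top"):
    for q in("pen","pen_stand","stand_hole","rail","pan","seam_0","seam_4","seam_8","bottle_a","cap_tub","cap_disc","wood_block"):
        print(c,q,[(round(r["conf"],2),np.round(r["pixel"]).tolist(),int(r["mask"].sum()) if r.get("mask") is not None else None) for r in bot.regions_of(c,q)][:5])
E
```

```text
{'clock': np.float64(0.0), 'joint_positions': array([-1.242,  0.69 , -0.195,  1.566,  0.157,  0.902, -0.215]), 'dq': array([ 0.001, -0.   , -0.   , -0.002,  0.   , -0.   ,  0.001]), 'tau': array([-0.0000e+00, -5.2756e+01, -1.2670e+00, -1.5343e+01, -5.3000e-02,
        7.0000e-03,  0.0000e+00]), 'eef_pos': array([0.181, 0.597, 0.238]), 'orientation': array([ 0.147,  0.989, -0.001, -0.   ]), 'ft_force': array([ 0.193, -0.891,  0.187]), 'wrist_torque': array([-0.064,  0.004,  0.014]), 'grasp_force': np.float64(0.0), 'width': np.float64(0.088)} 0.0187
[[-0.957  0.29  -0.   ]
 [ 0.29   0.957 -0.002]
 [-0.    -0.002 -1.   ]]
scene [ 1.242 -0.244  0.782] [[0.35, 0.94, 0.01], [0.67, -0.24, -0.7], [-0.66, 0.26, -0.71]] 517.1036085272016
top [ 0.387 -0.006  1.052] [[0.03, -1.0, 0.0], [-0.98, -0.03, -0.22], [0.22, 0.0, -0.98]] 536.9759193626127
wrist [0.112 0.62  0.384] [[0.29, 0.96, -0.0], [0.92, -0.28, 0.28], [0.27, -0.08, -0.96]] 350.77950470293706
scene pen [(0.77, [412.0, 146.0], 326), (0.62, [287.0, 223.0], 7160)]
scene pen_stand [(0.92, [401.0, 176.0], 1315)]
scene stand_hole [(0.58, [40
[... 578 characters left out ...]
.41, [322.0, 292.0], 8367)]
top pen_stand [(0.93, [166.0, 314.0], 1567)]
top stand_hole [(0.94, [166.0, 313.0], 1644), (0.67, [320.0, 296.0], 8409), (0.2, [385.0, 148.0], 882)]
top rail [(0.88, [325.0, 290.0], 8485)]
top pan [(0.62, [323.0, 280.0], 4598)]
top seam_0 [(0.92, [322.0, 290.0], 8231)]
top seam_4 [(0.92, [322.0, 290.0], 8231)]
top seam_8 [(0.92, [322.0, 290.0], 8231)]
top bottle_a [(0.94, [486.0, 221.0], 904), (0.85, [177.0, 201.0], 817), (0.72, [266.0, 140.0], 785)]
top cap_tub [(0.88, [483.0, 317.0], 1566)]
top cap_disc [(0.83, [167.0, 261.0], 245), (0.4, [322.0, 294.0], 8359)]
top wood_block [(0.9, [459.0, 260.0], 750), (0.6, [321.0, 290.0], 8260), (0.22, [324.0, 279.0], 4899)]
```

View pics/scene0.png

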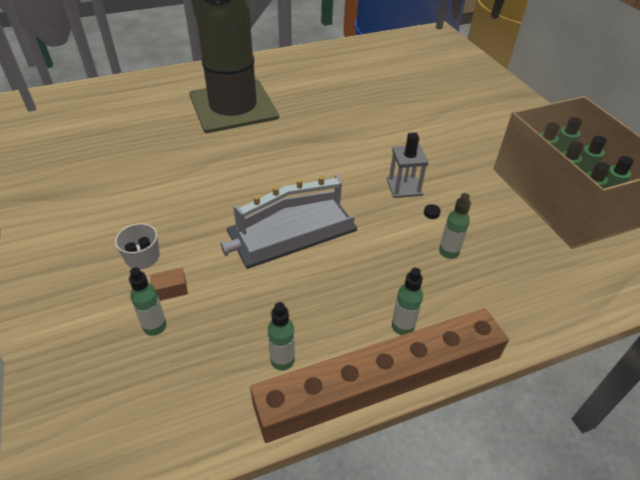

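View pics/top0.png

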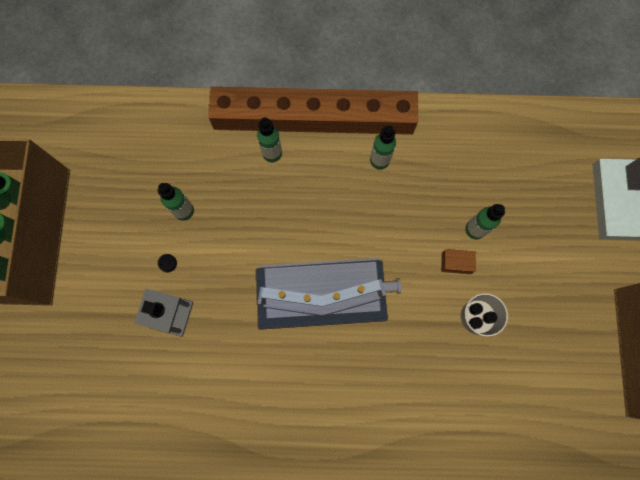

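```bash
python3 - <<'E'
from h import *
T=cv2.imread("pics/top0.png");S=cv2.imread("pics/scene0.png")
def c(I,x,y,w,h): return cv2.resize(I[y:y+h,x:x+w],(400,300),interpolation=cv2.INTER_CUBIC)
O=np.vstack([np.hstack([c(T,246,240,160,120),c(S,215,160,160,120)]),np.hstack([c(T,126,282,80,60),c(S,370,125,80,60)])])
cv2.imwrite("pics/c1.png",O)
f=bot.grab_frame("top");g=bot.grab_frame("scene")
print(atz(f,(166,313),.095),atz(g,(408,156),.095))
for z,p in((.145,(146,307)),(0.06,(322,298))):print(atz(f,p,z))
E
```

```text
[0.46258094 0.26583564 0.095     ] [0.47112627 0.27717656 0.095     ]
[0.46776633 0.286179   0.145     ]
[ 0.50055523 -0.01010665  0.06      ]
```

View pics/c1.png

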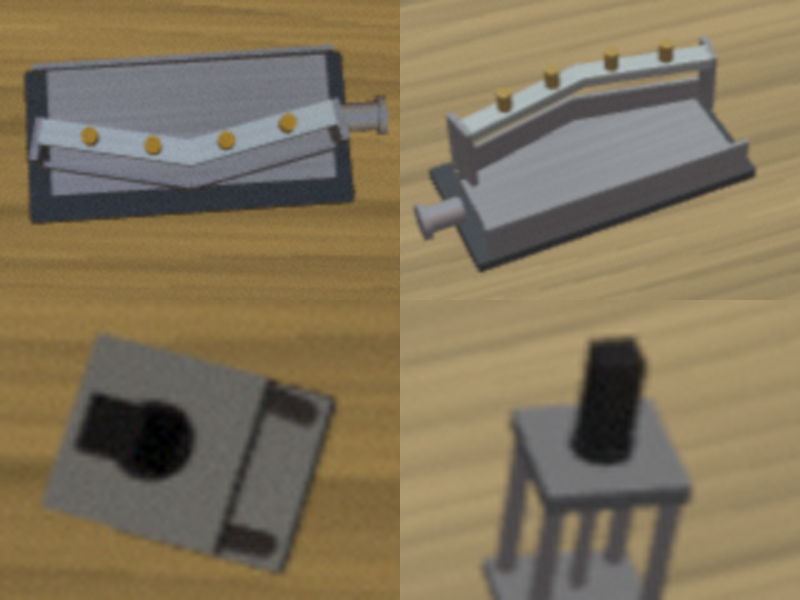

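```bash
cat > fit.py <<'E'
from h import *
from scipy.optimize import least_squares
f=bot.grab_frame("top");g=bot.grab_frame("scene")
# stand plate corners
ct=np.array([(145.6,289),(180,298),(169.6,332.6),(135,323)]);cs=np.array([(392.4,147),(421,145.4),(428,163),(400,165.6)])
for n,F,c in(("top",f,ct),("scene",g,cs)):
    P=np.array([atz(F,p,.095) for p in c]); print(n,P[:,:2].round(3).tolist(),P.mean(0)[:2].round(4))
    d=P-np.roll(P,1,0); a=np.degrees(np.arctan2(d[:,1],d[:,0])); print("edge",np.linalg.norm(d,axis=1).round(4),((a+45)%90-45).round(1))
print("collar",atz(f,(156.4,310),.0975),"handle top",tri([(f,(147.6,307.4)),(g,(413,135.5))]))
B=np.array([atz(f,p,.003) for p in[(257.2,267.2),(381.2,259.2),(386.8,320),(259.2,328.8)]])
d=B-np.roll(B,1,0);print("base",B[:,:2].round(3).tolist(),np.linalg.norm(d,axis=1).round(3),np.degrees(np.arctan2(d[:,1],d[:,0])).round(1))
print("fold",atz(f,(322.8,314.8),.057),"L",atz(f,(262.8,305.2),.057),"R",atz(f,(382,297.2),.057))
print("seam fold scene",atz(g,(285,208.8),.035),"drain end",atz(g,(244,231),.033),"start end",atz(g,(335,199),.035))
E
python3 fit.py
```

```text
top [[0.504, 0.306], [0.49, 0.243], [0.429, 0.256], [0.444, 0.319]] [0.4665 0.2812]
edge [0.062  0.0645 0.0627 0.0643] [-12.  -12.9 -12.2 -13.6]
scene [[0.43, 0.26], [0.446, 0.323], [0.508, 0.306], [0.495, 0.245]] [0.4699 0.2835]
edge [0.0666 0.0651 0.0634 0.0622] [-12.8 -14.4 -15.4 -11.4]
collar [0.46720401 0.28258012 0.0975    ] handle top (array([0.46713577, 0.28336074, 0.14471291]), [array([0.1, 0. ]), array([ 0.1, -0. ])])
base [[0.565, 0.12], [0.587, -0.126], [0.468, -0.137], [0.444, 0.109]] [0.121 0.247 0.12  0.247] [   4.8  -84.7 -174.8   95.4]
fold [ 0.46997144 -0.01237234  0.057     ] L [0.4846631  0.09899459 0.057     ] R [ 0.50534731 -0.12139078  0.057     ]
seam fold scene [ 0.47854835 -0.00915277  0.035     ] drain end [ 0.5106868  -0.10732667  0.033     ] start end [0.48579528 0.10197153 0.035     ]
```

Emit:
move_arm(rows=[[0.06, 0, 0, 0, -0.07], [0.06, -0.035, -0.024, 0, 0], [0.06, -0.035, -0.024, 0, 0], [0.06, -0.035, -0.024, 0, 0], [0.06, -0.035, -0.024, 0, 0]])

```text
clock: 2.05
eef_pos: [0.2977, 0.4721, 0.2388]
orientation: [0.112, 0.994, 0.0, 0.0]
ft_force: [1.2, 1.2, 0.7]
width: 0.0602
grasp_force: 0.0
```

Emit:
move_arm(rows=[[0.06, -0.035, -0.024, 0, 0], [0.06, -0.035, -0.024, 0, 0], [0.06, -0.035, -0.024, 0, 0], [0.06, -0.035, -0.024, 0, 0], [0.06, 0, 0, 0, 0]])

```text
clock: 2.55
eef_pos: [0.4171, 0.3419, 0.2385]
orientation: [0.118, 0.993, -0.002, 0.002]
ft_force: [0.9, 0.0, -0.5]
width: 0.06
grasp_force: 0.0
```

```bash
cat > w.py <<'E'
from h import *
import sys
def st():
    s=bot.read_state();R=Ro.from_quat(s["orientation"]).as_matrix();p=s["eef_pos"]
    print("t",round(s["clock"],2),"p",p.round(4),"yawx",np.degrees(np.arctan2(R[1,0],R[0,0])).round(2),"tilt",np.degrees(np.arccos(-R[2,2])).round(2),"F",s["ft_force"].round(2),"T",s["wrist_torque"].round(3),"w",s["width"].round(4),"g",np.round(s["grasp_force"],1),"q",s["joint_positions"].round(2))
    return p,R
def to(X):
    p,R=st(); print("tool shift",(R.T@(np.asarray(X)-p)).round(4))
E
python3 - <<'E'
from w import *
to([.467,.2825,.111])
f=bot.grab_frame("wrist");cv2.imwrite("pics/w1.png",f["img"])
np.savez("w1.npz",**f)
for P in([.467,.2825,.145],[.467,.2825,.095],[.474,-.0115,.035]):print(px(f,P).round(1))
E
```

```text
Traceback (most recent call last):
  File "w.py", line 8, in to
    p,R=st(); print("tool shift",(R.T@(np.asarray(X)-p)).round(4))
        ~~^^
  File "w.py", line 5, in st
    print("t",round(s["clock"],2),"p",p.round(4),"yawx",np.degrees(np.arctan2(R[1,0],R[0,0])).round(2),"tilt",np.degrees(np.arccos(-R[2,2])).round(2),"F",s["ft_force"].round(2),"T",s["wrist_torque"].round(3),"w",s["width"].round(4),"g",np.round(s["grasp_force"],1),"q",s["joint_positions"].round(2))
                                                                                                                                                                                                                    ^^^^^^^^^^^^^^^^
AttributeError: 'float' object has no attribute 'round'
```

```bash
sed -i 's/s\["width"\].round(4)/np.round(s["width"],4)/' w.py
python3 - <<'E'
from w import *
to([.467,.2825,.111])
f=bot.grab_frame("wrist");cv2.imwrite("pics/w1.png",f["img"])
np.savez("w1.npz",**f)
for P in([.467,.2825,.145],[.467,.2825,.095],[.474,-.0115,.035]):print(px(f,P).round(1))
E
```

```text
t 2.55 p [0.4171 0.3419 0.2385] yawx 166.46 tilt 0.31 F [ 0.9   0.04 -0.52] T [ 0.015  0.024 -0.018] w 0.06 g 0.0 q [-0.62  0.58 -0.25  1.82  0.21  0.76  0.35]
tool shift [-0.0619 -0.0456  0.1279]
[258.3 326.2]
[267.8 298.1]
[ 27.1 336.3]
```

View pics/w1.png

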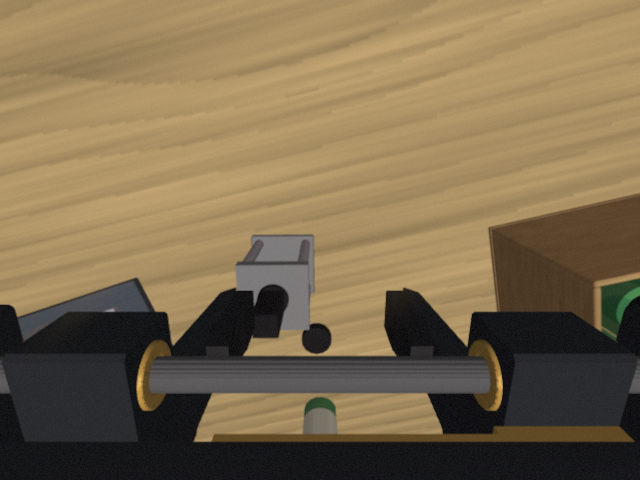

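Emit:
move_arm(rows=[[0.06, -0.031, -0.021, 0, 0], [0.06, -0.031, -0.021, 0, 0], [0.06, 0, 0, 0.04, 0.01], [0.06, 0, 0, 0.02, 0], [0.06, 0, 0, 0, 0]])

```text
clock: 3.1
eef_pos: [0.4604, 0.294, 0.1764]
orientation: [0.116, 0.993, -0.001, -0.002]
ft_force: [-0.9, 0.2, -0.4]
width: 0.0599
grasp_force: 0.0
```

```bash
python3 - <<'E'
from w import *
to([.467,.2825,.111])
f=bot.grab_frame("wrist");cv2.imwrite("pics/w2.png",f["img"])
np.savez("w2.npz",**f)
for P in([.467,.2825,.145],[.467,.2825,.095],[.474,-.0115,.035]):print(px(f,P).round(1))
for r in bot.regions_of("wrist","pen")[:2]:print(r["conf"],r["pixel"],r["mask"].sum())
E
```

```text
t 3.1 p [0.4604 0.294  0.1764] yawx 166.67 tilt 0.31 F [-0.85  0.19 -0.36] T [ 0.006  0.017 -0.01 ] w 0.0599 g 0.0 q [-0.51  0.68 -0.23  1.86  0.25  0.63  0.44]
tool shift [-0.0093 -0.0094  0.0654]
[300.2 297.3]
[304.3 266.8]
[ -2.6 321.6]
0.75 [309.0, 283.4] 2444
0.68 [86.5, 291.9] 6837
```

View pics/w2.png

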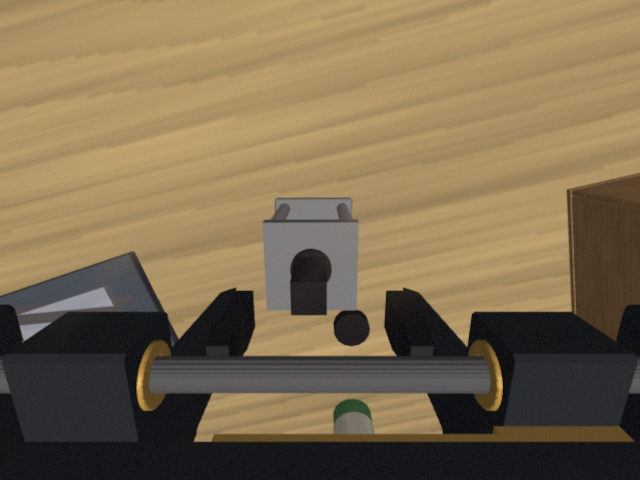

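Emit:
move_arm(rows=[[0.06, -0.008, -0.005, 0.02, 0], [0.06, 0, 0, 0.03, 0], [0.06, 0, 0, 0.015, 0], [0.03, 0, 0, 0, 0], [0.01, 0, 0, 0, 0]])

```text
clock: 3.7
eef_pos: [0.4699, 0.2884, 0.1151]
orientation: [0.117, 0.993, 0.001, 0.001]
ft_force: [-0.2, -0.4, 1.3]
width: 0.0462
grasp_force: 0.0
```

Emit:
move_arm(rows=[[0.01, 0, 0, 0, 0], [0.01, 0, 0, 0, 0], [0.01, 0, 0, 0, 0]])

```text
clock: 4.0
eef_pos: [0.4698, 0.2871, 0.1145]
orientation: [0.117, 0.993, 0.0, 0.0]
ft_force: [-0.2, -1.4, 2.1]
width: 0.0223
grasp_force: 0.8
```

```bash
python3 - <<'E'
from w import *
st()
E
```

```text
t 4.0 p [0.4698 0.2871 0.1145] yawx 166.55 tilt 0.07 F [-0.2  -1.4   2.09] T [-0.374  0.104  0.014] w 0.0223 g 0.8 q [-0.52  0.78 -0.19  1.9   0.29  0.49  0.42]
```

Emit:
move_arm(rows=[[0.01, 0, 0, 0, 0], [0.01, 0, 0, 0, 0], [0.01, 0, 0, -0.01, 0], [0.01, 0, 0, -0.02, 0], [0.01, 0, 0, -0.02, 0]])

```text
clock: 4.5
eef_pos: [0.4691, 0.287, 0.1644]
orientation: [0.117, 0.993, -0.0, -0.0]
ft_force: [0.3, 0.1, -0.3]
width: 0.0199
grasp_force: 30.0
```

Emit:
move_arm(rows=[[0.01, 0, 0, -0.015, 0], [0.01, 0, 0, 0, 0]])

```text
clock: 4.7
eef_pos: [0.4705, 0.288, 0.1809]
orientation: [0.117, 0.993, 0.002, 0.002]
ft_force: [0.7, 0.6, -1.6]
width: 0.02
grasp_force: 30.0
```

```bash
python3 - <<'E'
from w import *
st()
f=bot.grab_frame("scene");g=bot.grab_frame("top")
S=cv2.resize(f["img"][80:230,340:480],(560,600),interpolation=cv2.INTER_CUBIC);cv2.imwrite("pics/s3.png",S)
E
```

```text
t 4.7 p [0.4705 0.288  0.1809] yawx 166.54 tilt 0.26 F [ 0.65  0.6  -1.56] T [-0.002 -0.083 -0.009] w 0.02 g 30.0 q [-0.49  0.68 -0.24  1.85  0.25  0.64  0.46]
```

View pics/s3.png

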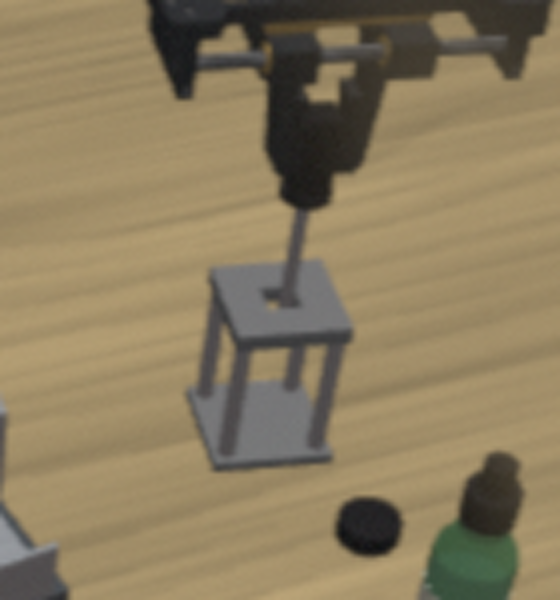

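Emit:
move_arm(rows=[[0.01, -0.008, 0, 0, 0], [0.01, -0.008, 0, 0.0007, 0], [0.01, -0.008, 0, 0.0013, 0], [0.01, 0, 0, 0, 0]])

```text
clock: 5.2
eef_pos: [0.4936, 0.2808, 0.1759]
orientation: [0.118, 0.993, -0.0, -0.0]
ft_force: [-2.2, 0.2, 0.8]
width: 0.02
grasp_force: 30.0
```

```bash
python3 - <<'E'
from w import *
st()
f=bot.grab_frame("scene")
S=cv2.resize(f["img"][80:230,340:480],(560,600),interpolation=cv2.INTER_CUBIC);cv2.imwrite("pics/s4.png",S)
E
```

```text
t 5.2 p [0.4936 0.2808 0.1759] yawx 166.46 tilt 0.05 F [-2.19  0.18  0.81] T [0.128 0.573 0.033] w 0.02 g 30.0 q [-0.46  0.7  -0.24  1.8   0.25  0.67  0.49]
```

View pics/s4.png

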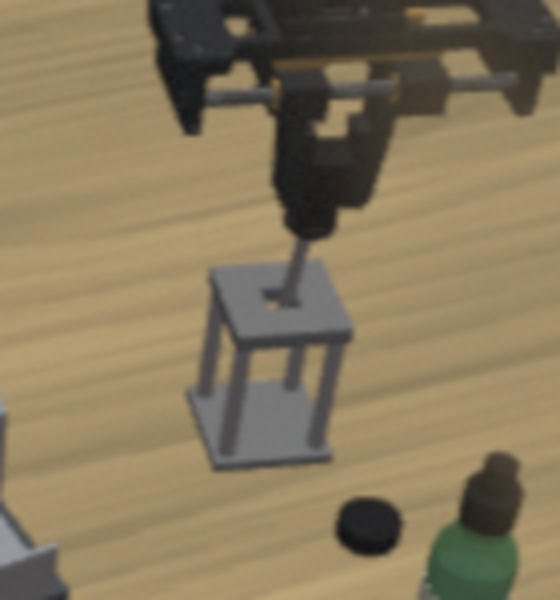

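Emit:
move_arm(rows=[[0.01, -0.008, 0, 0.0015, 0], [0.01, -0.008, 0, 0.0023, 0], [0.01, -0.008, 0, 0.003, 0], [0.01, -0.008, 0, 0.004, 0], [0.01, -0.008, 0, 0.005, 0]])

```text
clock: 5.75
eef_pos: [0.5326, 0.2717, 0.1606]
orientation: [0.117, 0.993, -0.0, 0.0]
ft_force: [-4.1, 0.3, 0.1]
width: 0.0198
grasp_force: 30.0
```

Emit:
move_arm(rows=[[0.01, -0.002, 0, 0.002, 0], [0.01, 0, 0, 0, 0]])

```text
clock: 5.95
eef_pos: [0.5348, 0.2711, 0.1588]
orientation: [0.118, 0.993, 0.0, 0.001]
ft_force: [-1.5, -0.5, 1.6]
width: 0.0196
grasp_force: 30.0
```

```bash
python3 - <<'E'
from w import *
st()
f=bot.grab_frame("scene")
cv2.imwrite("pics/s5.png",f["img"])
S=cv2.resize(f["img"][80:230,340:480],(560,600),interpolation=cv2.INTER_CUBIC);cv2.imwrite("pics/s5c.png",S)
E
```

```text
t 5.95 p [0.5348 0.2711 0.1588] yawx 166.49 tilt 0.08 F [-1.49 -0.51  1.58] T [-0.127  0.378  0.06 ] w 0.0196 g 30.0 q [-0.41  0.76 -0.24  1.72  0.26  0.69  0.55]
```

View pics/s5c.png

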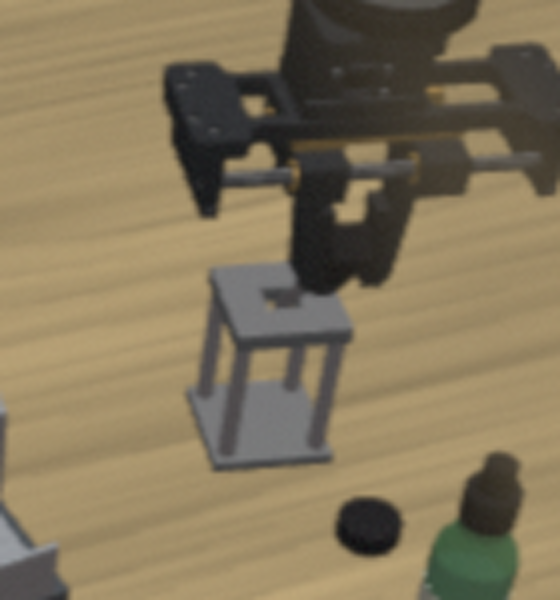

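Emit:
move_arm(rows=[[0.01, -0.008, 0, -0.01, 0], [0.01, -0.012, 0, -0.016, 0], [0.01, -0.012, 0, -0.016, 0], [0.01, 0, 0, -0.015, -0.11], [0.01, 0, 0, 0, -0.11]])

```text
clock: 6.5
eef_pos: [0.5675, 0.2648, 0.2186]
orientation: [0.006, 1.0, 0.001, 0.003]
ft_force: [0.3, 0.1, -1.3]
width: 0.0199
grasp_force: 30.0
```

Emit:
move_arm(rows=[[0.01, 0, 0, 0, -0.11], [0.01, 0, 0, 0, 0]])

```text
clock: 6.7
eef_pos: [0.5657, 0.264, 0.2163]
orientation: [-0.048, 0.999, 0.0, 0.001]
ft_force: [0.5, -0.3, -0.8]
width: 0.0198
grasp_force: 30.0
```

```bash
cat >> w.py <<'E'
FOLD=np.array([.476,-.008,.035]); A=np.radians(185.3)
XS=np.array([np.cos(A),np.sin(A),0]);YS=np.array([-np.sin(A),np.cos(A),0]);TIP=np.array([.0727,0,.0743])
def seam(y,front=0,h=0): return FOLD+XS*(-abs(y)*np.tan(np.radians(12))-front)+YS*y+[0,0,h]
def tipto(X,tip=TIP):
    p,R=st(); print("tip now",(p+R@tip).round(4),"goal",np.round(X,4),"shift",(R.T@(np.asarray(X)-p)-tip).round(4))
E
python3 - <<'E'
from w import *
tipto(seam(-.08,.035,.045))
f=bot.grab_frame("scene");g=bot.grab_frame("top")
O=np.hstack([cv2.resize(f["img"][100:250,340:440],(400,600),interpolation=cv2.INTER_CUBIC),cv2.resize(g["img"][220:370,100:200],(400,600),interpolation=cv2.INTER_CUBIC)]);cv2.imwrite("pics/s6.png",O)
p,R=st()
for n,F in(("s",f),("t",g)):print(n,px(F,p+R@TIP).round(1))
E
```

```text
t 6.7 p [0.5657 0.264  0.2163] yawx -174.55 tilt 0.13 F [ 0.48 -0.27 -0.78] T [ 0.049  0.015 -0.006] w 0.0198 g 30.0 q [-0.31  0.73 -0.36  1.59  0.31  0.88  0.88]
tip now [0.4935 0.2571 0.1419] goal [0.5204 0.0765 0.08  ] shift [-0.0095 -0.1824  0.0618]
t 6.8 p [0.5653 0.2641 0.2161] yawx -174.71 tilt 0.07 F [-0.27  0.21 -1.34] T [ 0.047 -0.014 -0.009] w 0.0196 g 30.0 q [-0.31  0.73 -0.36  1.59  0.31  0.88  0.87]
s [407.7 146. ]
t [165.  292.8]
```

View pics/s6.png

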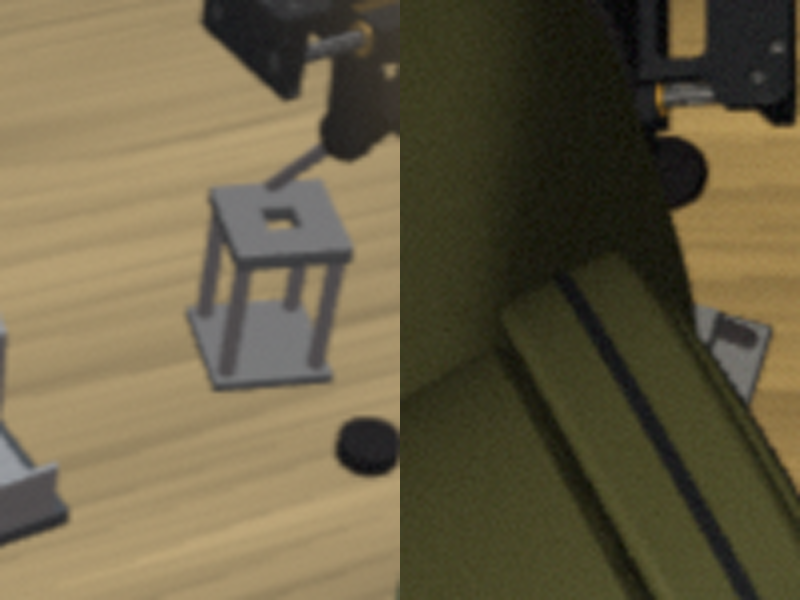

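```bash
python3 - <<'E'
from w import *
f=bot.grab_frame("scene"); I=cv2.GaussianBlur(cv2.imread("pics/s5.png"),(0,0),.6)
I0=cv2.imread("pics/scene0.png")
s=np.arange(-.03,.045,.0005)
for y in range(-100,101,20):
    d=.006*(y+80)/160
    P=np.array([px(f,seam(y/1000,a,-d)) for a in s],np.float32)
    v=[cv2.remap(i,P[:,0][None],P[:,1][None],cv2.INTER_CUBIC).astype(float).mean(2)[0] for i in (I,I0)]
    print(y,"px",P[60].round(1),"prof every 4mm", v[0][::8].round().astype(int).tolist())
E
```

```text
-100 px [331.8 200.3] prof every 4mm [141, 105, 82, 81, 80, 80, 94, 131, 148, 150, 152, 152, 151, 151, 149, 151, 152, 151, 151]
-80 px [322.5 202. ] prof every 4mm [129, 97, 81, 79, 80, 80, 96, 136, 154, 154, 153, 157, 157, 154, 156, 155, 156, 156, 155]
-60 px [313.3 203.7] prof every 4mm [123, 90, 79, 79, 79, 78, 93, 138, 156, 156, 153, 154, 156, 156, 153, 154, 156, 155, 156]
-40 px [304.  205.4] prof every 4mm [116, 86, 78, 79, 79, 78, 90, 131, 151, 154, 155, 152, 152, 155, 157, 153, 153, 155, 154]
-20 px [294.6 207.2] prof every 4mm [107, 83, 78, 78, 78, 78, 93, 129, 147, 152, 154, 154, 151, 151, 154, 155, 151, 152, 153]
0 px [285.2 208.9] prof every 4mm [132, 98, 78, 78, 77, 78, 95, 137, 150, 149, 151, 152, 152, 150, 150, 154, 154, 150, 150]
20 px [277.3 213.2] prof every 4mm [128, 93, 78, 78, 77, 80, 106, 140, 147, 150, 151, 151, 149, 149, 153, 152, 149, 148, 150]
40 px [269.3 217.6] prof every 4mm [123, 87, 77, 78, 77, 77, 97, 139, 151, 152, 150, 148, 149, 151, 150, 147, 148, 149, 149]
60 px [261.1 222. ] prof every 4mm [118, 82, 77, 77, 76, 77, 105, 144, 152, 151, 148, 149, 152, 151, 147, 148, 149, 150, 150]
80 px [252.9 226.5] prof every 4mm [110, 78, 75, 75, 76, 76, 103, 145, 151, 150, 150, 152, 150, 149, 149, 150, 149, 150, 149]
100 px [244.5 231. ] prof every 4mm [78, 78, 78, 79, 78, 78, 78, 81, 86, 110, 146, 150, 150, 150, 151, 150, 151, 150, 151]
```

Emit:
move_arm(rows=[[0.01, -0.002, -0.036, 0, 0], [0.01, -0.002, -0.036, 0, 0], [0.01, -0.002, -0.036, 0.01, 0], [0.01, -0.002, -0.037, 0.02, 0], [0.01, -0.002, -0.037, 0.015, 0]])

```text
clock: 7.35
eef_pos: [0.5923, 0.0825, 0.1703]
orientation: [-0.047, 0.999, -0.0, 0.0]
ft_force: [1.3, -0.0, -1.7]
width: 0.0198
grasp_force: 30.0
```

Emit:
move_arm(rows=[[0.01, 0, 0, 0.015, 0], [0.01, 0, 0, 0, 0]])

```text
clock: 7.55
eef_pos: [0.5911, 0.082, 0.1541]
orientation: [-0.046, 0.999, -0.001, -0.002]
ft_force: [-0.6, 0.5, -1.2]
width: 0.0199
grasp_force: 30.0
```

Emit:
move_arm(rows=[[0.01, 0, 0, 0.02, 0], [0.01, 0, 0, 0.012, 0], [0.01, 0, 0, 0.005, 0], [0.01, 0.01, 0, 0, 0], [0.01, 0.01, 0, 0, 0]])

```text
clock: 8.05
eef_pos: [0.5722, 0.083, 0.1192]
orientation: [-0.048, 0.999, 0.0, 0.0]
ft_force: [-0.4, 0.2, -0.3]
width: 0.0197
grasp_force: 30.0
```

Emit:
move_arm(rows=[[0.01, 0.008, 0, 0, 0], [0.01, 0.004, 0, 0, 0], [0.01, 0, 0, 0, 0], [0.01, 0, 0, 0, 0]])

```text
clock: 8.45
eef_pos: [0.5608, 0.0811, 0.1192]
orientation: [-0.048, 0.999, 0.0, 0.001]
ft_force: [0.4, 0.1, -0.7]
width: 0.0197
grasp_force: 30.0
```

```bash
sed -i 's/FOLD=np.array(\[.476,-.008,.035\])/FOLD=np.array([.472,-.0084,.035])/' w.py
python3 - <<'E'
from w import *
tipto(seam(-.08,.003,0.0))
f=bot.grab_frame("scene");p,R=st();print("tip px",px(f,p+R@TIP),"seam0 px",px(f,seam(-.08)),"seam4",px(f,seam(0)))
cv2.imwrite("pics/s7.png",f["img"])
cv2.imwrite("pics/s7c.png",cv2.resize(f["img"][150:250,260:380],(720,600),interpolation=cv2.INTER_CUBIC))
E
```

```text
t 8.45 p [0.5608 0.0811 0.1192] yawx -174.54 tilt 0.07 F [ 0.38  0.13 -0.73] T [-0.027 -0.043  0.005] w 0.0197 g 30.0 q [-0.04  0.79 -0.31  1.84  0.42  0.57  1.04]
tip now [0.4885 0.0742 0.0448] goal [0.4845 0.0731 0.035 ] shift [ 0.004  -0.0008  0.0098]
t 8.5 p [0.5608 0.0811 0.1191] yawx -174.55 tilt 0.06 F [ 0.12  0.14 -0.43] T [ 0.054 -0.026  0.064] w 0.0197 g 30.0 q [-0.04  0.79 -0.31  1.84  0.42  0.57  1.04]
tip px [323.62364318 199.36621017] seam0 px [321.69452748 200.83467572] seam4 [284.35842039 206.72879822]
```

View pics/s7c.png

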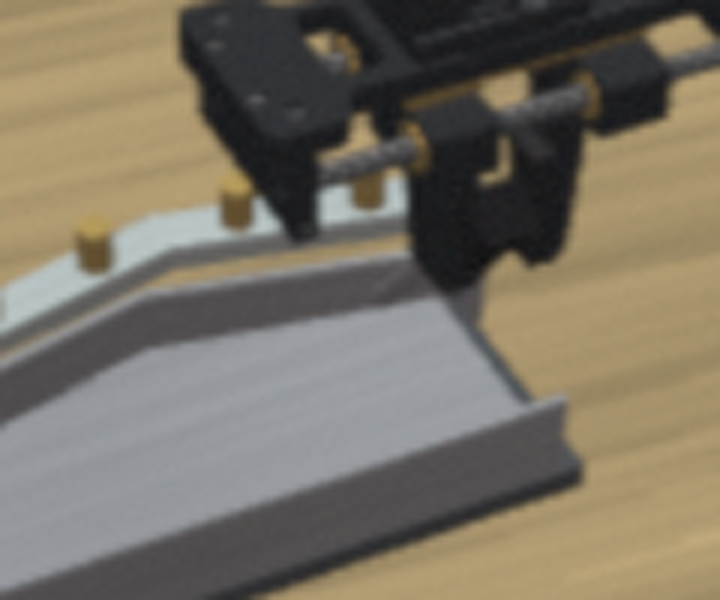

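Emit:
move_arm(rows=[[0.01, 0.002, -0.001, 0.002, 0], [0.01, 0.002, 0, 0.003, 0], [0.01, 0, 0, 0.002, 0], [0.01, 0, 0, 0, 0]])

```text
clock: 8.9
eef_pos: [0.5561, 0.0795, 0.1115]
orientation: [-0.048, 0.999, -0.0, -0.0]
ft_force: [-0.6, 0.2, -0.7]
width: 0.02
grasp_force: 30.0
```

Emit:
move_arm(rows=[[0.01, 0, 0, 0.001, 0], [0.01, 0, 0, 0, 0]])

```text
clock: 9.1
eef_pos: [0.5562, 0.0796, 0.1108]
orientation: [-0.048, 0.999, 0.0, -0.0]
ft_force: [-0.6, 0.3, -1.0]
width: 0.0197
grasp_force: 30.0
```

```bash
python3 - <<'E'
from w import *
tipto(seam(-.08,.003,0.0))
E
```

```text
t 9.1 p [0.5562 0.0796 0.1108] yawx -174.55 tilt 0.01 F [-0.59  0.32 -0.99] T [ 0.016 -0.056  0.013] w 0.0197 g 30.0 q [-0.05  0.8  -0.3   1.86  0.43  0.54  1.03]
tip now [0.4838 0.0727 0.0365] goal [0.4845 0.0731 0.035 ] shift [-0.0007  0.0003  0.0015]
```

Emit:
move_arm(rows=[[0.01, 0, 0, 0.001, 0], [0.01, 0, 0, 0, 0]])

```text
clock: 9.3
eef_pos: [0.5565, 0.0796, 0.11]
orientation: [-0.048, 0.999, 0.0, 0.0]
ft_force: [-0.2, -0.2, 0.7]
width: 0.0196
grasp_force: 30.0
```

Emit:
move_arm(rows=[[0.01, 0, 0, 0.0007, 0], [0.01, 0, 0, 0, 0]])

```text
clock: 9.5
eef_pos: [0.5568, 0.0797, 0.1096]
orientation: [-0.048, 0.999, 0.0, 0.001]
ft_force: [0.9, 0.3, 3.0]
width: 0.0196
grasp_force: 30.0
```

Emit:
move_arm(rows=[[0.01, 0, 0, 0.0007, 0], [0.01, 0, 0, 0, 0]])

```text
clock: 9.7
eef_pos: [0.5572, 0.0798, 0.1091]
orientation: [-0.048, 0.999, 0.0, 0.001]
ft_force: [1.5, 0.2, 5.0]
width: 0.0197
grasp_force: 30.0
```

Emit:
move_arm(rows=[[0.01, 0.0004, -0.002, 0, 0], [0.01, 0.0004, -0.002, 0, 0], [0.01, 0.0004, -0.002, 0, 0], [0.01, 0.0004, -0.002, 0, 0], [0.01, 0.0005, -0.002, 0, 0]])

```text
clock: 10.2
eef_pos: [0.5562, 0.0718, 0.1091]
orientation: [-0.048, 0.999, 0.002, 0.002]
ft_force: [2.2, 4.9, 5.3]
width: 0.0197
grasp_force: 30.2
```

```bash
python3 - <<'E'
from w import *
tipto(seam(-.07,.003,0.0))
E
```

```text
t 10.2 p [0.5562 0.0718 0.1091] yawx -174.52 tilt 0.28 F [2.2  4.88 5.32] T [ 1.435 -0.073 -0.394] w 0.0197 g 30.2 q [-0.03  0.8  -0.3   1.87  0.43  0.53  1.04]
tip now [0.4841 0.0652 0.0346] goal [0.4833 0.063  0.035 ] shift [ 0.0009 -0.0021 -0.0004]
```

Emit:
move_arm(rows=[[0.01, 0.0004, -0.002, 0, 0], [0.01, 0.0004, -0.002, 0, 0], [0.01, 0.0004, -0.002, 0, 0], [0.01, 0.0004, -0.002, 0, 0], [0.01, 0.0004, -0.002, 0, 0]])

```text
clock: 10.7
eef_pos: [0.5548, 0.0607, 0.1089]
orientation: [-0.048, 0.999, 0.001, 0.001]
ft_force: [1.9, 4.6, 5.3]
width: 0.0199
grasp_force: 30.2
```

```bash
python3 - <<'E'
from w import *
tipto(seam(-.06,.003,0.0))
E
```

```text
t 10.7 p [0.5548 0.0607 0.1089] yawx -174.53 tilt 0.18 F [1.92 4.59 5.35] T [ 1.373 -0.116 -0.366] w 0.0199 g 30.2 q [-0.01  0.8  -0.3   1.87  0.44  0.53  1.06]
tip now [0.4826 0.054  0.0345] goal [0.4821 0.0528 0.035 ] shift [ 0.0006 -0.0011 -0.0005]
```

Emit:
move_arm(rows=[[0.01, 0.0004, -0.002, 0, 0], [0.01, 0.0004, -0.002, 0, 0], [0.01, 0.0004, -0.002, 0, 0], [0.01, 0.0004, -0.002, 0, 0], [0.01, 0.0004, -0.002, 0, 0]])

```text
clock: 11.2
eef_pos: [0.5534, 0.0495, 0.1086]
orientation: [-0.048, 0.999, 0.0, 0.0]
ft_force: [2.6, 4.7, 4.9]
width: 0.0199
grasp_force: 30.1
```

Emit:
move_arm(rows=[[0.01, 0.0004, -0.002, 0, 0], [0.01, 0.0004, -0.002, 0.0001, 0], [0.01, 0.0004, -0.002, 0.0001, 0], [0.01, 0.0004, -0.002, 0.0001, 0], [0.01, 0.0004, -0.002, 0.0001, 0]])

```text
clock: 11.7
eef_pos: [0.5523, 0.0392, 0.1082]
orientation: [-0.048, 0.999, 0.0, 0.0]
ft_force: [1.8, 4.6, 5.4]
width: 0.0198
grasp_force: 30.2
```

```bash
python3 - <<'E'
from w import *
tipto(seam(-.04,.003,0.0))
E
```

```text
t 11.7 p [0.5523 0.0392 0.1082] yawx -174.54 tilt 0.06 F [1.82 4.6  5.43] T [ 1.417 -0.225 -0.312] w 0.0198 g 30.2 q [ 0.03  0.8  -0.31  1.89  0.45  0.52  1.08]
tip now [0.4799 0.0323 0.0339] goal [0.4798 0.0325 0.035 ] shift [ 0.0002  0.0002 -0.0011]
```

Emit:
move_arm(rows=[[0.01, 0.0004, -0.002, 0, 0], [0.01, 0.0004, -0.002, 0.0001, 0], [0.01, 0.0004, -0.002, 0.0001, 0], [0.01, 0.0004, -0.002, 0, 0], [0.01, 0.0004, -0.002, 0.0001, 0]])

```text
clock: 12.2
eef_pos: [0.5511, 0.029, 0.1079]
orientation: [-0.048, 0.999, 0.0, 0.0]
ft_force: [3.2, 4.8, 4.5]
width: 0.0198
grasp_force: 30.2
```

Emit:
move_arm(rows=[[0.01, 0.0004, -0.002, 0, 0], [0.01, 0.0004, -0.002, 0.0001, 0], [0.01, 0.0004, -0.002, 0.0001, 0], [0.01, 0.0004, -0.002, 0, 0], [0.01, 0.0004, -0.002, 0.0001, 0]])

```text
clock: 12.7
eef_pos: [0.5499, 0.0188, 0.1075]
orientation: [-0.048, 0.999, 0.0, 0.0]
ft_force: [2.1, 5.1, 5.4]
width: 0.0198
grasp_force: 30.2
```

```bash
python3 - <<'E'
from w import *
tipto(seam(-.02,.003,0.0))
E
```

```text
t 12.7 p [0.5499 0.0188 0.1075] yawx -174.55 tilt 0.03 F [2.1  5.11 5.39] T [ 1.452 -0.188 -0.381] w 0.0198 g 30.2 q [ 0.06  0.8  -0.31  1.9   0.46  0.51  1.11]
tip now [0.4776 0.012  0.0332] goal [0.4774 0.0122 0.035 ] shift [ 0.0002  0.0002 -0.0018]
```

Emit:
move_arm(rows=[[0.01, 0.0004, -0.002, 0, 0], [0.01, 0.0004, -0.002, 0.0001, 0], [0.01, 0.0004, -0.002, 0.0001, 0], [0.01, 0.0004, -0.002, 0, 0], [0.01, 0.0004, -0.002, 0.0001, 0]])

```text
clock: 13.2
eef_pos: [0.5488, 0.0087, 0.1072]
orientation: [-0.048, 0.999, 0.0, -0.0]
ft_force: [1.1, 5.0, 4.7]
width: 0.02
grasp_force: 30.2
```

Emit:
move_arm(rows=[[0.01, 0.0004, -0.002, 0, 0], [0.01, 0.0004, -0.002, 0.0001, 0], [0.01, 0.0004, -0.002, 0.0001, 0], [0.01, 0, -0.002, 0, 0], [0.01, -0.0004, -0.002, 0.0001, 0]])

```text
clock: 13.7
eef_pos: [0.548, -0.0019, 0.1066]
orientation: [-0.048, 0.999, -0.0, -0.001]
ft_force: [-0.2, 3.9, 4.3]
width: 0.0196
grasp_force: 30.1
```

```bash
python3 - <<'E'
from w import *
tipto(seam(0,.003,0.0))
E
```

```text
t 13.7 p [ 0.548  -0.0019  0.1066] yawx -174.54 tilt 0.13 F [-0.16  3.88  4.29] T [ 1.105  0.248 -0.303] w 0.0196 g 30.1 q [ 0.1   0.8  -0.31  1.9   0.46  0.51  1.14]
tip now [ 0.4755 -0.0089  0.0325] goal [ 0.475  -0.0081  0.035 ] shift [ 0.0004  0.0008 -0.0025]
```

Emit:
move_arm(rows=[[0.01, -0.0004, -0.002, 0, 0], [0.01, -0.0004, -0.002, 0.0001, 0], [0.01, -0.0004, -0.002, 0.0001, 0], [0.01, -0.0004, -0.002, 0.0001, 0], [0.01, -0.0004, -0.002, 0.0001, 0]])

```text
clock: 14.2
eef_pos: [0.5513, -0.0121, 0.1062]
orientation: [-0.048, 0.999, -0.0, -0.001]
ft_force: [-0.6, 3.2, 2.4]
width: 0.0199
grasp_force: 30.1
```

Emit:
move_arm(rows=[[0.01, -0.0004, -0.002, 0, 0], [0.01, -0.0004, -0.002, 0.0001, 0], [0.01, -0.0004, -0.002, 0.0001, 0], [0.01, -0.0004, -0.002, 0, 0], [0.01, -0.0004, -0.002, 0.0001, 0]])

```text
clock: 14.7
eef_pos: [0.5549, -0.0214, 0.1062]
orientation: [-0.048, 0.999, -0.0, -0.0]
ft_force: [-1.0, 1.9, 2.2]
width: 0.0196
grasp_force: 30.0
```

```bash
python3 - <<'E'
from w import *
tipto(seam(.02,.003,0.0))
E
```

```text
t 14.7 p [ 0.5549 -0.0214  0.1062] yawx -174.55 tilt 0.01 F [-0.97  1.87  2.16] T [ 0.632  0.565 -0.133] w 0.0196 g 30.0 q [ 0.14  0.81 -0.32  1.88  0.47  0.53  1.17]
tip now [ 0.4825 -0.0283  0.0319] goal [ 0.4811 -0.0276  0.035 ] shift [ 0.0014  0.0008 -0.0031]
```

Emit:
move_arm(rows=[[0.01, -0.0002, -0.002, 0.0001, 0], [0.01, -0.0002, -0.002, 0.0002, 0], [0.01, -0.0002, -0.002, 0.0001, 0], [0.01, -0.0002, -0.002, 0.0002, 0], [0.01, -0.0002, -0.002, 0.0001, 0]])

```text
clock: 15.2
eef_pos: [0.5573, -0.0306, 0.1056]
orientation: [-0.048, 0.999, 0.0, 0.0]
ft_force: [-0.3, 3.8, 3.6]
width: 0.0198
grasp_force: 30.1
```

```bash
python3 - <<'E'
from w import *
tipto(seam(.03,.003,0.0))
E
```

```text
t 15.2 p [ 0.5573 -0.0306  0.1056] yawx -174.54 tilt 0.06 F [-0.28  3.78  3.6 ] T [ 0.997  0.461 -0.253] w 0.0198 g 30.1 q [ 0.16  0.81 -0.32  1.87  0.47  0.53  1.19]
tip now [ 0.485  -0.0375  0.0313] goal [ 0.4841 -0.0374  0.035 ] shift [ 0.0008  0.0002 -0.0037]
```

Good force again; continue with slightly steeper descent.

Emit:
move_arm(rows=[[0.01, -0.0004, -0.002, 0.0001, 0], [0.01, -0.0003, -0.002, 0.0001, 0], [0.01, -0.0004, -0.002, 0.0001, 0], [0.01, -0.0003, -0.002, 0.0001, 0], [0.01, -0.0004, -0.002, 0.0001, 0]])

```text
clock: 15.7
eef_pos: [0.5599, -0.0402, 0.1051]
orientation: [-0.048, 0.999, 0.0, 0.0]
ft_force: [-0.2, 5.0, 4.3]
width: 0.0197
grasp_force: 30.2
```

Emit:
move_arm(rows=[[0.01, -0.0004, -0.002, 0.0001, 0], [0.01, -0.0003, -0.002, 0.0001, 0], [0.01, -0.0004, -0.002, 0, 0], [0.01, -0.0003, -0.002, 0.0001, 0], [0.01, -0.0004, -0.002, 0.0001, 0]])

```text
clock: 16.2
eef_pos: [0.5628, -0.0497, 0.1047]
orientation: [-0.048, 0.999, 0.001, 0.001]
ft_force: [0.4, 5.6, 4.5]
width: 0.0196
grasp_force: 30.3
```

```bash
python3 - <<'E'
from w import *
tipto(seam(.05,.003,0.0))
E
```

```text
t 16.2 p [ 0.5628 -0.0497  0.1047] yawx -174.54 tilt 0.1 F [0.38 5.64 4.47] T [ 1.635  0.257 -0.409] w 0.0196 g 30.3 q [ 0.2   0.82 -0.33  1.85  0.47  0.55  1.22]
tip now [ 0.4905 -0.0565  0.0303] goal [ 0.4902 -0.0569  0.035 ] shift [ 0.0004 -0.0004 -0.0047]
```

Emit:
move_arm(rows=[[0.01, -0.0004, -0.002, 0, 0], [0.01, -0.0004, -0.002, 0.0001, 0], [0.01, -0.0005, -0.002, 0.0001, 0], [0.01, -0.0004, -0.002, 0.0001, 0], [0.01, -0.0004, -0.002, 0.0001, 0]])

```text
clock: 16.7
eef_pos: [0.5659, -0.0594, 0.1044]
orientation: [-0.048, 0.999, 0.001, 0.001]
ft_force: [0.0, 5.6, 2.7]
width: 0.0198
grasp_force: 30.3
```

Emit:
move_arm(rows=[[0.01, -0.0004, -0.002, 0, 0], [0.01, -0.0004, -0.002, 0.0001, 0], [0.01, -0.0005, -0.002, 0.0001, 0], [0.01, -0.0004, -0.002, 0.0001, 0], [0.01, -0.0004, -0.002, 0.0001, 0]])

```text
clock: 17.2
eef_pos: [0.5689, -0.0689, 0.104]
orientation: [-0.048, 0.999, 0.001, 0.001]
ft_force: [0.4, 6.6, 4.4]
width: 0.02
grasp_force: 30.3
```

```bash
python3 - <<'E'
from w import *
tipto(seam(.07,.003,0.0))
E
```

```text
t 17.2 p [ 0.5689 -0.0689  0.104 ] yawx -174.53 tilt 0.12 F [0.39 6.59 4.43] T [ 1.776  0.35  -0.411] w 0.02 g 30.3 q [ 0.24  0.83 -0.34  1.83  0.47  0.56  1.26]
tip now [ 0.4966 -0.0757  0.0296] goal [ 0.4963 -0.0764  0.035 ] shift [ 0.0004 -0.0007 -0.0054]
```

Emit:
move_arm(rows=[[0.01, -0.0005, -0.002, 0, 0], [0.01, -0.0005, -0.002, 0.0001, 0], [0.01, -0.0005, -0.002, 0.0001, 0], [0.01, -0.0005, -0.002, 0.0001, 0], [0.01, -0.0005, -0.002, 0.0001, 0]])

```text
clock: 17.7
eef_pos: [0.5722, -0.0789, 0.1035]
orientation: [-0.048, 0.999, 0.001, 0.0]
ft_force: [0.0, 6.0, 3.4]
width: 0.0196
grasp_force: 30.3
```

Emit:
move_arm(rows=[[0.01, -0.0004, -0.002, 0.0001, 0], [0.01, -0.0004, -0.002, 0.0001, 0], [0.01, 0, 0, 0, 0]])

```text
clock: 18.0
eef_pos: [0.5736, -0.0832, 0.1033]
orientation: [-0.048, 0.999, 0.0, 0.001]
ft_force: [0.1, 4.1, 4.3]
width: 0.0195
grasp_force: 30.2
```

```bash
python3 - <<'E'
from w import *
tipto(seam(.08,.003,0.0))
f=bot.grab_frame("scene");cv2.imwrite("pics/s8.png",f["img"]);p,R=st();print(px(f,p+R@TIP).round(1))
E
```

```text
t 18.0 p [ 0.5736 -0.0832  0.1033] yawx -174.55 tilt 0.08 F [0.14 4.15 4.29] T [ 1.391  0.237 -0.316] w 0.0195 g 30.2 q [ 0.26  0.84 -0.35  1.81  0.48  0.58  1.29]
tip now [ 0.5013 -0.09    0.029 ] goal [ 0.4993 -0.0862  0.035 ] shift [ 0.0016  0.004  -0.006 ]
t 18.05 p [ 0.5736 -0.0832  0.1033] yawx -174.55 tilt 0.07 F [0.78 4.68 4.45] T [ 1.37   0.189 -0.35 ] w 0.0196 g 30.2 q [ 0.26  0.84 -0.35  1.81  0.48  0.58  1.29]
[251.1 227.3]
```

```bash
python3 - <<'E'
from w import *
f=bot.grab_frame("scene"); I0=cv2.imread("pics/scene0.png")
for fr in (.03,.05,.07):
  for a,b,d in((-.125,-.09,0),(.09,.125,.0065)):
    s=np.arange(a,b,.0025)
    P=np.array([px(f,FOLD+XS*-fr+YS*y-[0,0,d]) for y in s],np.float32)
    v=cv2.remap(I0,P[:,0][None],P[:,1][None],cv2.INTER_CUBIC).astype(int)[0]
    print(fr,a,v.mean(1).round().astype(int).tolist(),"B-R",(v[:,0]-v[:,2]).tolist())
# front lip face upper edge along x and kink fit
xs=[];Y=np.arange(-90,91,5)
for y in Y:
    s=np.arange(-.012,.012,.0005);d=.0065*(y+80)/160
    P=np.array([px(f,seam(y/1000,a,-d)) for a in s],np.float32)
    v=cv2.remap(I0,P[:,0][None],P[:,1][None],cv2.INTER_CUBIC).astype(float).mean(2)[0]
    xs.append(np.interp(115,v[:],s*1000) if np.all(np.diff(v)>-9) else s[np.argmax(v>115)]*1000)
print(np.round(xs,1))
E
```

```text
0.03 -0.125 [127, 126, 119, 99, 79, 74, 74, 78, 96, 135, 149, 150, 148, 146, 147] B-R [-54, -52, -45, -25, -5, -2, 0, 5, 6, 7, 6, 8, 8, 7, 7]
0.03 0.09 [145, 145, 146, 129, 87, 76, 99, 137, 134, 93, 77, 78, 77, 77, 79] B-R [6, 8, 8, 5, -1, -2, 1, 7, 5, 1, 5, 9, 10, 10, 9]
0.05 -0.125 [137, 137, 137, 138, 138, 138, 115, 86, 95, 132, 149, 150, 150, 151, 150] B-R [-58, -58, -58, -58, -58, -59, -36, 1, 9, 7, 8, 7, 7, 8, 7]
0.05 0.09 [145, 145, 145, 145, 145, 145, 144, 146, 139, 101, 78, 87, 122, 143, 145] B-R [7, 7, 7, 7, 7, 7, 7, 8, 5, 5, 10, 9, 5, 2, 2]
0.07 -0.125 [133, 132, 132, 134, 133, 131, 111, 87, 99, 137, 148, 148, 148, 148, 149] B-R [-56, -57, -57, -56, -55, -54, -31, -1, 9, 7, 7, 8, 7, 7, 8]
0.07 0.09 [145, 146, 145, 145, 145, 147, 146, 146, 136, 93, 78, 79, 79, 78, 78] B-R [5, 8, 8, 6, 7, 6, 6, 7, 5, 4, 7, 10, 10, 9, 9]
[ 0.5  0.5  0.5  0.5  0.6  0.6  0.1  0.3  0.4  0.7  0.6  0.2  0.5  0.3
  0.5  0.3  0.1  0.  -0.3 -0.6 -0.8 -1.1 -1.3 -0.5 -0.6 -0.5 -0.7 -0.9
 -1.2 -1.5 -1.1 -1.1 -1.2 -1.2 -1.4 -1.7 -1.8]
```

Emit:
move_arm(rows=[[0.01, 0.001, 0, 0, 0], [0.01, 0, 0, 0, 0]])

```text
clock: 18.3
eef_pos: [0.5732, -0.0833, 0.1037]
orientation: [-0.048, 0.999, 0.0, 0.001]
ft_force: [2.2, 4.6, 4.5]
width: 0.0199
grasp_force: 30.2
```

Emit:
move_arm(rows=[[0.01, 0.001, 0, 0, 0], [0.01, 0, 0, 0, 0]])

```text
clock: 18.5
eef_pos: [0.5729, -0.0833, 0.1039]
orientation: [-0.048, 0.999, 0.0, 0.002]
ft_force: [2.1, 4.6, 5.7]
width: 0.0197
grasp_force: 30.2
```

Emit:
move_arm(rows=[[0.01, 0.001, 0, 0, 0], [0.01, 0, 0, 0, 0]])

```text
clock: 18.7
eef_pos: [0.5725, -0.0834, 0.1042]
orientation: [-0.048, 0.999, 0.0, 0.003]
ft_force: [2.8, 5.4, 5.6]
width: 0.0197
grasp_force: 30.2
```

Emit:
move_arm(rows=[[0.01, 0.001, 0, 0, 0], [0.01, 0, 0, 0, 0]])

```text
clock: 18.9
eef_pos: [0.5722, -0.0833, 0.1044]
orientation: [-0.048, 0.999, 0.0, 0.003]
ft_force: [3.0, 5.1, 6.3]
width: 0.0196
grasp_force: 30.2
```

```bash
python3 - <<'E'
from w import *
tipto(seam(.08,.003,0.0))
E
```

```text
t 18.9 p [ 0.5722 -0.0833  0.1044] yawx -174.52 tilt 0.4 F [3.03 5.09 6.33] T [ 1.428 -0.627 -0.333] w 0.0196 g 30.2 q [ 0.26  0.83 -0.34  1.82  0.48  0.57  1.28]
tip now [ 0.5003 -0.0902  0.0296] goal [ 0.4993 -0.0862  0.035 ] shift [ 0.0006  0.0041 -0.0054]
```

Emit:
move_arm(rows=[[0.01, -0.005, 0.001, -0.002, 0], [0.01, -0.001, 0.001, -0.004, 0], [0.01, -0.01, 0, -0.004, 0], [0.01, -0.02, 0, 0, 0], [0.01, -0.02, 0, -0.005, 0]])

```text
clock: 19.4
eef_pos: [0.6234, -0.079, 0.1172]
orientation: [-0.047, 0.999, -0.001, -0.002]
ft_force: [0.7, 0.6, -0.8]
width: 0.02
grasp_force: 30.0
```

Emit:
move_arm(rows=[[0.01, 0, 0, -0.03, 0], [0.01, 0, 0, -0.04, 0], [0.01, 0, 0, -0.035, 0], [0.01, 0.002, 0.045, 0, 0], [0.01, 0.002, 0.045, 0, 0]])

```text
clock: 19.9
eef_pos: [0.6122, 0.0094, 0.2238]
orientation: [-0.045, 0.999, -0.002, 0.0]
ft_force: [0.2, 0.2, -1.3]
width: 0.0193
grasp_force: 30.0
```

Emit:
move_arm(rows=[[0.01, 0.002, 0.045, 0, 0.11], [0.01, 0.002, 0.045, 0, 0.11], [0.01, 0.002, 0.045, 0, 0.108], [0.01, 0, 0.045, 0, 0], [0.01, 0, 0.03, 0, 0]])

```text
clock: 20.4
eef_pos: [0.6248, 0.2224, 0.2227]
orientation: [0.115, 0.993, -0.001, -0.0]
ft_force: [-0.4, 0.2, -0.2]
width: 0.0194
grasp_force: 30.0
```

```bash
python3 - <<'E'
from w import *
to([.5657,.264,.2163])
f=bot.grab_frame("scene"); print("hole",atz(f,(410.5,154.25),.095))
E
```

```text
t 20.4 p [0.6248 0.2224 0.2227] yawx 166.83 tilt 0.1 F [-0.38  0.16 -0.22] T [-0.024 -0.08  -0.025] w 0.0194 g 30.0 q [-0.25  0.77 -0.31  1.45  0.26  0.96  0.71]
tool shift [0.067  0.027  0.0064]
hole [0.46739518 0.28531524 0.095     ]
```

```bash
python3 - <<'E'
from w import *
p,R=st();T=np.array([.0735,0,.0737]);ax=R@np.array([-np.sin(.67),0,-np.cos(.67)])
H=np.array([.468,.286,.095]);G=H+ax*.025
print("shift",(R.T@(G-p)-T).round(4))
E
```

```text
t 20.45 p [0.6249 0.2286 0.2227] yawx 167.11 tilt 0.27 F [ 1.64  5.02 -1.13] T [ 0.432 -0.158 -0.061] w 0.0198 g 30.0 q [-0.26  0.77 -0.31  1.45  0.26  0.96  0.71]
shift [0.0766 0.0203 0.0347]
```

Emit:
move_arm(rows=[[0.01, 0.025, 0.007, 0, 0], [0.01, 0.026, 0.007, 0, 0], [0.01, 0.025, 0.006, 0.01, 0.01], [0.01, 0, 0, 0.024, 0], [0.01, 0, 0, 0, 0]])

```text
clock: 20.95
eef_pos: [0.5538, 0.2542, 0.1864]
orientation: [0.121, 0.993, -0.003, -0.002]
ft_force: [-0.9, -0.9, -2.6]
width: 0.0199
grasp_force: 30.0
```

Emit:
move_arm(rows=[[0.01, 0, 0, 0, 0]])

```text
clock: 21.05
eef_pos: [0.5565, 0.2549, 0.1889]
orientation: [0.122, 0.993, -0.001, -0.0]
ft_force: [-0.5, -0.0, -0.2]
width: 0.0199
grasp_force: 30.0
```

```bash
python3 - <<'E'
from w import *
p,R=st();T=np.array([.0735,0,.0737]);ax=R@np.array([-np.sin(.67),0,-np.cos(.67)]);ax=-np.array([-ax[0],-ax[1],-ax[2]])
H=np.array([.468,.286,.095]);print("shift to 13mm in",(R.T@(H-ax*.013-p)-T).round(4))
f=bot.grab_frame("scene");cv2.imwrite("pics/s9.png",f["img"])
tip=p+R@T; g=tip-R@np.array([.118*np.sin(.67),0,.118*np.cos(.67)])
u0=px(f,tip);u1=px(f,tip+ax*.04);print("tip px",u0.round(1),"40mm up axis",u1.round(1),"hole",px(f,H).round(1))
# profiles perpendicular to shank at 8..35 mm from the tip
e=(u1-u0)/np.linalg.norm(u1-u0);n=np.array([-e[1],e[0]])
I=f["img"].astype(int);k=np.arange(-7,7.1,1)
for d in(-.006,-.003,0,.003,.006,.012,.02,.028,.034):
    c=px(f,tip+ax*d);P=(c+k[:,None]*n).astype(np.float32)
    v=cv2.remap(f["img"],P[:,0][None],P[:,1][None],cv2.INTER_LINEAR).astype(int)[0]
    print(d,(v[:,2]-v[:,0]).tolist(),v.mean(1).astype(int).tolist())
print("n",n.round(2))
E
```

```text
t 21.05 p [0.5565 0.2549 0.1889] yawx 166.0 tilt 0.16 F [-0.54 -0.02 -0.22] T [ 0.012 -0.046 -0.005] w 0.0199 g 30.0 q [-0.34  0.74 -0.29  1.65  0.28  0.79  0.57]
shift to 13mm in [0.028  0.009  0.0303]
tip px [410.5 152.7] 40mm up axis [415.8 147.7] hole [410.9 154.3]
-0.006 [-1, -1, -1, 0, 0, 0, 1, 4, 11, 33, 37, 21, 2, -1, 0] [121, 120, 120, 116, 105, 81, 70, 68, 76, 106, 112, 108, 116, 119, 120]
-0.003 [-1, -2, 0, -1, 0, 1, 1, 3, 7, 20, 26, 16, 3, 0, 0] [121, 119, 120, 119, 110, 88, 71, 66, 71, 86, 95, 91, 106, 117, 120]
0 [-1, -1, 0, 0, 1, 1, 2, 3, 5, 8, 14, 8, 1, -1, -1] [120, 120, 120, 120, 112, 92, 70, 66, 68, 70, 79, 83, 96, 116, 120]
0.003 [-1, -1, -1, 0, 1, 1, 2, 4, 2, 2, 3, 2, 0, 0, 0] [121, 121, 121, 120, 115, 91, 71, 65, 65, 68, 70, 81, 94, 113, 119]
0.006 [1, 0, 0, -1, 0, 1, 2, 2, 1, 0, -1, -1, 0, -1, -1] [121, 121, 122, 121, 114, 91, 70, 65, 66, 70, 78, 85, 100, 113, 119]
0.012 [7, 1, 0, 0, 0, 1, 2, 2, 0, 0, -1, -2, -1, -1, -1] [124, 122, 121, 121, 114, 91, 72, 68, 77, 88, 101, 109, 114, 119, 120]
0.02 [30, 10, 1, -1, 0, 1, 2, 1, 1, 0, 0, -1, 0, 0, 0] [134, 126, 122, 120, 116, 91, 72, 69, 82, 105, 118, 121, 120, 120, 122]
0.028 [53, 32, 14, 3, 1, 2, 2, 2, 1, 0, 0, 0, -1, -1, -1] [143, 133, 126, 121, 114, 89, 72, 70, 83, 107, 119, 121, 121, 121, 121]
0.034 [60, 56, 30, 11, 1, 1, 2, 1, 1, 0, -1, 0, -1, 0, 0] [145, 145, 133, 123, 113, 86, 68, 67, 82, 107, 119, 121, 121, 120, 121]
n [0.69 0.73]
```

Emit:
move_arm(rows=[[0.01, 0.004, 0.009, 0, -0.008], [0.01, 0, 0, 0, 0], [0.01, 0.006, 0, 0.0075, 0], [0.01, 0.006, 0, 0.0075, 0], [0.01, 0, 0, 0, 0]])

```text
clock: 21.6
eef_pos: [0.5404, 0.2693, 0.1728]
orientation: [0.116, 0.993, -0.001, -0.002]
ft_force: [-0.7, 0.2, -0.8]
width: 0.02
grasp_force: 30.0
```

```bash
cat > ins.py <<'E'
from w import *
p,R=st();T=np.array([.0735,0,.0737]);ax=R@np.array([-np.sin(.67),0,-np.cos(.67)])
H=np.array([.468,.286,.095]);print("tip",(p+R@T).round(4),"shift to 13mm in",(R.T@(H-ax*.013-p)-T).round(4))
E
python3 ins.py
```

```text
t 21.6 p [0.5404 0.2693 0.1728] yawx 166.63 tilt 0.22 F [-0.68  0.24 -0.8 ] T [-0.023 -0.033  0.022] w 0.02 g 30.0 q [-0.38  0.75 -0.28  1.69  0.28  0.75  0.54]
tip [0.4687 0.2862 0.0994] shift to 13mm in [ 0.0087 -0.0004  0.0146]
```

Emit:
move_arm(rows=[[0.01, 0.0035, 0, 0.005, 0], [0.01, 0.003, 0, 0.005, 0], [0.01, 0.0025, 0, 0.005, 0], [0.01, 0, 0, 0, 0]])

```text
clock: 22.0
eef_pos: [0.533, 0.2715, 0.1583]
orientation: [0.117, 0.993, -0.0, -0.001]
ft_force: [-0.1, -0.1, -0.2]
width: 0.0192
grasp_force: 30.0
```

```bash
python3 ins.py
```

```text
t 22.0 p [0.533  0.2715 0.1583] yawx 166.58 tilt 0.11 F [-0.08 -0.09 -0.23] T [-0.079 -0.012  0.019] w 0.0192 g 30.0 q [-0.39  0.76 -0.27  1.72  0.29  0.7   0.52]
tip [0.4614 0.2885 0.0848] shift to 13mm in [ 0.0011 -0.0009 -0.0001]
```

Emit:
move_arm(rows=[[0.01, 0.0077, 0, -0.005, 0], [0.01, 0.008, 0, -0.0045, 0], [0.01, 0.008, 0, -0.004, 0], [0.01, 0.008, 0, -0.0034, 0], [0.01, 0, 0, 0, 0]])

```text
clock: 22.5
eef_pos: [0.503, 0.2798, 0.1777]
orientation: [0.117, 0.993, 0.001, 0.001]
ft_force: [3.2, -0.3, 1.2]
width: 0.0193
grasp_force: 30.0
```

```bash
cat > prof.py <<'E'
from w import *
import sys
th=np.radians(float(sys.argv[1]));p,R=st()
H=np.array([.468,.286,.095]);u=R[:,0]
gr=p-R[:,2]*.0187;print("grip from hole: along toolx",((gr-H)@u).round(4),"tooly",((gr-H)@R[:,1]).round(4),"z",gr[2].round(4))
f=bot.grab_frame("scene");cv2.imwrite("pics/last.png",f["img"])
# visible shank centre at distances below grip, for candidate tilts
for t in np.radians(np.arange(np.degrees(th)-9,np.degrees(th)+9.1,3)):
    ax=R@np.array([np.sin(t),0,np.cos(t)]);c=[]
    for d in(.045,.055,.065,.075,.085):
        P0=px(f,gr+ax*d);e=px(f,gr+ax*(d+.01))-P0;e/=np.linalg.norm(e);n=np.array([-e[1],e[0]]);k=np.arange(-5,5.1,.5)
        P=(P0+k[:,None]*n).astype(np.float32);v=cv2.remap(f["img"],P[:,0][None],P[:,1][None],cv2.INTER_LINEAR).astype(float)[0].mean(1)
        w=np.clip(95-v,0,None);c.append(round((w*k).sum()/(w.sum()+1e-6),1))
    print(np.degrees(t).round(),c)
E
python3 prof.py 20
```

```text
t 22.5 p [0.503  0.2798 0.1777] yawx 166.61 tilt 0.15 F [ 3.24 -0.32  1.16] T [-0.333 -0.937  0.001] w 0.0193 g 30.0 q [-0.43  0.71 -0.28  1.78  0.28  0.69  0.48]
grip from hole: along toolx -0.0357 tooly 0.0022 z 0.1964
11.0 [np.float64(2.8), np.float64(3.8), np.float64(3.9), np.float64(4.2), np.float64(4.0)]
14.0 [np.float64(2.1), np.float64(3.0), np.float64(3.2), np.float64(3.5), np.float64(3.8)]
17.0 [np.float64(1.5), np.float64(2.3), np.float64(2.5), np.float64(2.6), np.float64(2.8)]
20.0 [np.float64(1.0), np.float64(1.5), np.float64(1.7), np.float64(1.6), np.float64(1.7)]
23.0 [np.float64(0.5), np.float64(1.1), np.float64(0.8), np.float64(0.7), np.float64(0.7)]
26.0 [np.float64(0.2), np.float64(0.7), np.float64(0.1), np.float64(-0.1), np.float64(-0.5)]
29.0 [np.float64(0.0), np.float64(0.1), np.float64(-0.2), np.float64(-1.1), np.float64(-1.5)]
```

Emit:
move_arm(rows=[[0.01, 0.008, 0, -0.002, 0], [0.01, 0.008, 0, -0.0015, 0], [0.01, 0.008, 0, -0.001, 0], [0.01, 0.008, 0, -0.0005, 0], [0.01, 0.006, 0, 0, 0]])

```text
clock: 23.05
eef_pos: [0.4651, 0.2883, 0.1811]
orientation: [0.117, 0.993, 0.0, -0.0]
ft_force: [2.4, 0.8, 1.5]
width: 0.0196
grasp_force: 30.0
```

Emit:
move_arm(rows=[[0.01, 0, 0, 0, 0]])

```text
clock: 23.15
eef_pos: [0.4646, 0.2884, 0.181]
orientation: [0.116, 0.993, -0.0, -0.001]
ft_force: [2.4, 0.5, -0.6]
width: 0.02
grasp_force: 30.0
```

```bash
python3 prof.py 3
```

```text
t 23.15 p [0.4646 0.2884 0.181 ] yawx 166.65 tilt 0.08 F [ 2.44  0.47 -0.59] T [ 0.008 -0.628  0.018] w 0.02 g 30.0 q [-0.48  0.67 -0.27  1.86  0.28  0.65  0.42]
grip from hole: along toolx 0.004 tooly 0.0016 z 0.1997
-6.0 [np.float64(2.2), np.float64(2.3), np.float64(2.5), np.float64(2.7), np.float64(2.7)]
-3.0 [np.float64(1.9), np.float64(1.9), np.float64(1.9), np.float64(2.0), np.float64(2.0)]
0.0 [np.float64(1.4), np.float64(1.4), np.float64(1.4), np.float64(1.4), np.float64(1.2)]
3.0 [np.float64(1.4), np.float64(0.9), np.float64(0.8), np.float64(0.8), np.float64(0.5)]
6.0 [np.float64(1.1), np.float64(0.4), np.float64(0.1), np.float64(0.0), np.float64(-0.2)]
9.0 [np.float64(0.6), np.float64(-0.0), np.float64(-0.4), np.float64(-0.6), np.float64(-0.8)]
12.0 [np.float64(0.2), np.float64(-0.4), np.float64(-0.9), np.float64(-1.2), np.float64(-1.5)]
```

Emit:
move_arm(rows=[[0.01, 0.002, 0, 0, 0], [0.01, 0, 0, 0, 0], [0.01, -0.006, -0.001, 0, 0], [0.01, 0, 0, 0.01, 0], [0.01, 0, 0, 0.01, 0]])

```text
clock: 23.7
eef_pos: [0.4691, 0.2855, 0.16]
orientation: [0.117, 0.993, -0.0, -0.001]
ft_force: [0.6, -0.5, -1.7]
width: 0.0195
grasp_force: 30.0
```

Emit:
move_arm(rows=[[0.01, 0, 0, 0.01, 0], [0.01, 0, 0, 0.01, 0], [0.01, 0, 0, 0.01, 0], [0.01, 0, 0, 0.005, 0], [0.01, 0, 0, 0, 0]])

```text
clock: 24.2
eef_pos: [0.4693, 0.2857, 0.1252]
orientation: [0.117, 0.993, -0.001, -0.001]
ft_force: [-0.9, -0.1, 0.2]
width: 0.0195
grasp_force: 30.0
```

```bash
python3 prof.py 3 | head -2
```

```text
t 24.2 p [0.4693 0.2857 0.1252] yawx 166.56 tilt 0.09 F [-0.88 -0.1   0.15] T [0.007 0.011 0.048] w 0.0195 g 30.0 q [-0.49  0.76 -0.23  1.89  0.32  0.52  0.39]
grip from hole: along toolx -0.0013 tooly 0.0 z 0.1439
```

Free of contact, collar about 10 mm above the plate. Lower gently until it rests.

Emit:
move_arm(rows=[[0.01, 0, 0, 0.004, 0], [0.01, 0, 0, 0.003, 0], [0.01, 0, 0, 0.001, 0], [0.01, 0, 0, 0, 0]])

```text
clock: 24.65
eef_pos: [0.4698, 0.2859, 0.1181]
orientation: [0.117, 0.993, -0.0, 0.0]
ft_force: [0.0, 0.9, -1.4]
width: 0.0197
grasp_force: 30.0
```

Emit:
move_arm(rows=[[0.01, 0, 0, 0.001, 0], [0.01, 0, 0, 0, 0]])

```text
clock: 24.85
eef_pos: [0.4698, 0.286, 0.1171]
orientation: [0.117, 0.993, 0.0, 0.0]
ft_force: [0.3, 1.0, -0.8]
width: 0.0196
grasp_force: 30.0
```

Emit:
move_arm(rows=[[0.01, 0, 0, 0.001, 0], [0.01, 0, 0, 0, 0]])

```text
clock: 25.05
eef_pos: [0.4698, 0.286, 0.1161]
orientation: [0.117, 0.993, 0.0, -0.0]
ft_force: [-0.1, 0.3, -0.1]
width: 0.02
grasp_force: 30.0
```

Emit:
move_arm(rows=[[0.01, 0, 0, 0.001, 0], [0.01, 0, 0, 0, 0]])

```text
clock: 25.25
eef_pos: [0.4697, 0.2859, 0.115]
orientation: [0.117, 0.993, -0.0, -0.0]
ft_force: [-0.0, 1.2, -2.1]
width: 0.0197
grasp_force: 30.0
```

Emit:
move_arm(rows=[[0.01, 0, 0, 0.0007, 0], [0.01, 0, 0, 0, 0]])

```text
clock: 25.45
eef_pos: [0.4697, 0.2859, 0.1143]
orientation: [0.117, 0.993, -0.0, -0.0]
ft_force: [-0.3, 0.8, -0.9]
width: 0.0198
grasp_force: 30.0
```

Emit:
move_arm(rows=[[0.01, 0, 0, 0.0007, 0], [0.01, 0, 0, 0, 0]])

```text
clock: 25.65
eef_pos: [0.4698, 0.286, 0.1141]
orientation: [0.117, 0.993, 0.0, 0.0]
ft_force: [-0.8, -0.6, 4.6]
width: 0.0195
grasp_force: 30.0
```

Emit:
move_arm(rows=[[0.024, 0, 0, 0, 0], [0.028, 0, 0, 0, 0], [0.04, 0, 0, 0, 0], [0.055, 0, 0, 0, 0], [0.06, 0, 0, 0, 0]])

```text
clock: 26.15
eef_pos: [0.4698, 0.286, 0.1136]
orientation: [0.117, 0.993, 0.0, -0.0]
ft_force: [0.1, -1.0, -0.3]
width: 0.0496
grasp_force: 0.0
```

Emit:
move_arm(rows=[[0.06, 0, 0, 0, 0], [0.06, 0, 0, -0.015, 0], [0.06, 0, 0, -0.03, 0], [0.06, 0, 0, -0.03, 0], [0.06, 0, 0, 0, 0]])

```text
clock: 26.65
eef_pos: [0.4717, 0.2875, 0.1922]
orientation: [0.117, 0.993, 0.003, 0.003]
ft_force: [0.3, -0.1, -0.4]
width: 0.0598
grasp_force: 0.0
```

```bash
python3 - <<'E'
from w import *
p,R=st()
for c in("wrist","scene","top"):
    f=bot.grab_frame(c);cv2.imwrite(f"pics/e_{c}.png",f["img"])
    for r in bot.regions_of(c,"pen")[:1]:print(c,r["conf"],r["pixel"],r["mask"].sum(),[np.r_[np.where(r["mask"].any(a))[0][[0,-1]]].tolist() for a in(0,1)])
    print("pred top/collar",px(f,[.468,.286,.145]).round(1),px(f,[.468,.286,.1]).round(1))
    if c!="wrist":
        for q in("bottle_a","cap_tub","cap_disc","wood_block"):print(q,[(round(r["conf"],2),np.round(r["pixel"]).tolist()) for r in bot.regions_of(c,q)][:4])
I=cv2.imread("pics/e_scene.png").astype(int);J=cv2.imread("pics/scene0.png").astype(int);D=np.abs(I-J).max(2)
print("handle diff px (scene) in pen box",(D[125:160,400:420]>40).sum())
for (x,y) in((409,303),(279,342),(149,304),(458,224),(136,246),(430,212),(169,282)):print((x,y),(D[y-25:y+25,x-20:x+20]>40).sum())
E
```

```text
t 26.65 p [0.4717 0.2875 0.1922] yawx 166.53 tilt 0.42 F [ 0.29 -0.15 -0.43] T [ 0.06  -0.009  0.005] w 0.0598 g 0.0 q [-0.46  0.66 -0.28  1.84  0.28  0.67  0.43]
wrist 0.88 [315.2, 256.2] 1959 [[297, 335], [225, 284]]
pred top/collar [313.1 266.1] [313.8 244.3]
scene 0.81 [409.2, 147.1] 393 [[404, 419], [132, 181]]
pred top/collar [414.4 135.4] [411.2 152.5]
bottle_a [(0.96, [409.0, 299.0]), (0.87, [455.0, 229.0]), (0.84, [147.0, 301.0]), (0.65, [282.0, 342.0])]
cap_tub [(0.33, [288.0, 223.0]), (0.31, [432.0, 212.0])]
cap_disc [(0.66, [434.0, 210.0]), (0.63, [289.0, 222.0])]
wood_block [(0.67, [169.0, 280.0])]
top 0.7 [323.2, 290.6] 8216 [[256, 400], [258, 329]]
pred top/collar [146.1 306.9] [154.1 309.4]
bottle_a [(0.94, [483.0, 223.0]), (0.72, [384.0, 149.0]), (0.71, [483.0, 317.0]), (0.67, [268.0, 140.0])]
cap_tub [(0.78, [484.0, 315.0]), (0.23, [460.0, 260.0])]
cap_disc [(0.64, [169.0, 263.0])]
wood_block [(0.89, [460.0, 259.0])]
handle diff px (scene) in pen box 2
(409, 303) 0
(279, 342) 0
(149, 304) 0
(458, 224) 0
(136, 246) 0
(430, 212) 0
(169, 282) 0
```

```bash
python3 -c "
from cell import bot
print(bot.finish_job())"
```

```text
the job is handed in; nothing more can be done
None
```

The job is handed in, but it returned no verdict: I traced the seam with the pen from seam_0 to seam_8, and contact showed in every force reading. The pen is back in its stand and let go, and the final picture shows the bottles and other things unmoved.

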